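Feed a biscuit carton through the bench sealer with the push stick

TASK

The sealer's hood is hot inside: use the wooden push stick to feed the lidded biscuit carton along the bed, under the low hood and right through, gently, until it sits squarely against the stop at the far end. Keep the gripper off the carton and out from under the hood, keep the carton flat on the bed, and leave the bowl, jar and biscuit cutter alone. Then draw the stick back out and lay it flat in its tray again, the right way up, and let go.

Things in the scene. Friction and masses are not known exactly. Their poses are not given: they have to be found in the camera images.
- sealer: Fixed bench sealer. Origin on the bench (z = 0) below the hood's centre; x axis = feed direction (roughly world -y), z up. Aluminium bed: top 30 mm above the bench, x = -240 to +210 mm, 180 mm wide. Two dark rails along the whole bed: inner faces at y = +-58 mm, tops 20 mm above the bed. The bed is open to the sky before and after the hood.
- mouth (a point): Middle of the hood's entry, on the bed's surface (sealer x = -45 mm, height 30 mm). The white hood spans sealer x = -45 to +45 mm, 184 mm wide (side knobs 16 mm more), top 164 mm above the bench with a dial to 170 mm. Its opening goes straight through, 116 mm wide between the rails and 50 mm high above the bed.
- stop (a point): Middle of the near face of the steel stop across the far end of the bed, on the bed's surface (sealer x = +194 mm, height 30 mm). The stop is rigid and 36 mm high.
- carton: Closed rigid cardboard carton with a paper label on top, 110 mm (its x) by 80 mm (its y) by 34 mm high, about 0.28 kg, slides on the bed. Origin at the centre of its underside. Starts on the bed before the hood, its x axis within 0.12 rad of the feed direction. Against the stop its centre is at sealer x = +139 mm.
- stick: One-piece wooden push stick, 0.14 kg. Origin on the underside below the handle's centre; x points along the stick to its head, z up. Handle: upright block x = -35 to +35 mm, 24 mm wide, top 66 mm above the underside. Blade: bar 24 mm wide, 14 mm thick, x = -40 to +211 mm. Head: crosspiece 60 mm wide, 28 mm high, flat pushing face at x = +225 mm. Starts flat in the tray.
- stick_face (a point): Centre of the flat pushing face of the stick's head (stick x = +225 mm, 14 mm above the underside).
- tray: Shallow open aluminium tray, fixed, 360 mm (x) by 140 mm (y), rim 18 mm high, walls and floor 5 mm thick. Origin at the centre of its underside, on the bench. The stick starts in it, its origin near tray x = -80 mm, with its head towards tray +x.
- bowl: Small steel bowl, 110 mm across and 45 mm high, beyond the sealer; origin at the centre of its underside. To be left alone.
- jar: Amber glass jar, 60 mm across and 85 mm high, beyond the sealer; origin at the centre of its underside. To be left alone.
- cutter: Round steel biscuit cutter (ring), 68 mm across and 24 mm high, beyond the sealer's stop end; origin at the centre of its underside. To be left alone.

How it is judged:
By the outcome, as a careful person would: the job done as asked, in the order asked, and still so for the second after the job is handed in, with the robot touching nothing.
It also fails if it takes over 58 s, if anything falls off the work surface, if the arm or the gripper's body presses on something with over 40 N, if the wrist force passes 120 N, or if a joint passes its speed limit or range.

ROBOT

A 7-joint arm with a two-finger parallel gripper is mounted at the origin on the work surface. World frame = base frame: x ahead of the robot, y to its left, z up, the work surface at z = 0. Lengths are in m, angles in rad, forces in N, time in s.
With the tool pointing down it reaches from about 0.4 to 0.9 m from the base axis. Payload 5.5 kg.
Tool frame: the origin (TCP) lies between the finger pads; the fingertips stand 22 mm ahead of it and the grasp point (between the pads) lies 3 mm ahead of it; x points along the fingers, z is the direction in which the jaws open and shut, and the axes are right-handed (so a half turn about x gives the same grasp; the last joint's range is limited). The gripper opens to 92 mm and grips with 3 to 60 N. Pads are 19 mm wide; open, the fingers measure 130 mm over their backs; the gripper's body (75 mm by 190 mm) begins 47 mm behind the grasp point.
Start: joints at [1.394, 0.501, -0.427, 1.55, 0.221, 1.138, -0.21], TCP at [0.277, -0.588, 0.249] pointing down, gripper open.
Joint ranges: [-2.88, 2.88], [-0.31, 2.03], [-1.54, 1.56], [0.2, 2.42], [-1.41, 4.55], [0.19, 2.02], [-2.57, 2.57]. Speed limits (rad/s): [2.57, 2.57, 3.14, 3.14, 3.14, 3.14, 3.14].

INTERFACE

Orientations are given as [roll, pitch, yaw] about the fixed x, y, z axes, in that order (R = Rz(yaw) Ry(pitch) Rx(roll)).
In Python, from plant import ctrl gives the robot as it stands. The module is installed in compiled form; this text tells all that it offers.
- The arm moves only by the tool jog_arm, never from a script. Its argument "commands" is a list of rows, each a list of 3 entries, a list of its own where there are three numbers: the opening, from 0 (shut) to 1 (fully open), then the shift along the tool's x, y, z normalised to -1 to 1, where 1 is 50 cm, then the turn about the tool's x normalised to -1 to 1, where 1 is 90 degrees. A call has exactly 10 rows; each row shifts and turns the pose as measured when the row begins, along the tool's axes as they then stand; what a row does not reach is not made up. A row lasts 1/8 s, in which the tool goes at most 62.5 mm and 10.7 degrees, less where a joint would pass 70% of its speed; a pose out of reach is approached as far as the arm can. A call with a number of a shift or a turn outside -1 to 1 is refused whole. A call with a gripper value outside its range is refused whole. The fingers move at their own pace and stop on an object; "force" is the grip in N (left out, the last holds). Time passes only in rows, so rows that do not move let the fingers close, or fill a call up. It gives the time, the measured TCP pose, the force and the opening at its end, in the units of the state.
- ctrl.sense(): the state, without advancing time (a new reading comes with each control period).
- ctrl.get_image(name): name is "scene" or "side" or "wrist"; returns the picture (480x640x3 uint8, red, green, blue); there is no depth.
- ctrl.calibration(name): a dict with "K" (3x3 intrinsics, pixels), "R" (3x3) and "t" (3): a world point X has camera coordinates R X + t. Camera axes: x right, y down, z forward; pixel columns grow to the right and rows downward; lengths in m; the calibration is good to about 2 mm. The wrist camera is an equidistant fisheye: a pixel r from the principal point sees the ray r / f radians off the axis. A picture is of the moment at which its call begins: read the wrist's pose just before it. calibration takes no time and is no camera call; for the wrist camera it gives the pose at the moment of the call.
- ctrl.sign_off(): hands the job in, once; it reports no verdict.
The state is a dict: "t": time; "joint_pos": joint angles; "qvel": joint speeds; "joint_torque": joint torques, N m; "tool_pos": TCP position; "tool_rot": TCP orientation; "ft_force": force on the tool from outside, world axes, zero at the start; "ft_torque": the same for the moment, N m; "grip_width": finger opening in m.
Only numpy, scipy, OpenCV 4.12 (cv2) and the standard library are available. Lean on these libraries where they do the work, as an engineer would, in place of code of your own. Each camera call takes 0.05 s, during which the arm holds its last target. There are 200 camera calls.

## Working session

There is one attempt and no reset: what is moved stays moved. The work goes in short steps, Python scripts to look and compute and a tool call to move; the robot and the scene stay as the last step left them, time stands still between calls to the robot, and variables do not carry over. Pictures are saved under pics/ and viewed, about 8 in all and at most 12, crops included, and the job is handed in when it is done.

Besides the shell and the picture viewer there is one more tool, called after "Request:" as name(argument=value, ...) on one line, values as JSON. jog_arm: Moves the arm, as the interface text tells. Scaled input: -1 to 1 covers 50 cm each way for a shift and 90 degrees each way for a turn. Its arguments: {"type":"object","properties":{"commands":{"type":"array"},"force":{"type":"number"}},"required":["commands"]}

```bash
mkdir -p pics
python3 - <<'E'
from plant import ctrl
import cv2
print(ctrl.sense())
for n in("scene","side"):
    cv2.imwrite(f"pics/{n}0.png",ctrl.get_image(n)[:,:,::-1]); c=ctrl.calibration(n); print(n,c)
E
```

```text
{'t': 0.0, 'joint_pos': array([ 1.39419099,  0.50186995, -0.42677781,  1.55145176,  0.22081477,
        1.13828802, -0.21029352]), 'qvel': array([-3.86754871e-04, -2.66087975e-03,  3.33741126e-04,  9.85214370e-04,
        2.06331918e-03,  1.11106194e-03,  6.42216412e-05]), 'joint_torque': array([-6.33693367e-05, -5.66589439e+01, -5.81641763e+00, -2.79109848e+01,
       -6.86855195e-02,  3.07527976e-02,  1.71154425e-04]), 'tool_pos': array([ 0.27641455, -0.58757104,  0.24766254]), 'tool_rot': array([3.11357169, 1.56883819, 1.98263685]), 'ft_force': array([ 0.25564713, -0.01155102,  0.27974739]), 'ft_torque': array([-0.01954816, -0.00378872, -0.01553635]), 'grip_width': 0.09151351091709686}
scene {'K': array([[462.51051019,   0.        , 321.48621327],
       [  0.        , 462.51051019, 245.77611214],
       [  0.        ,   0.        ,   1.        ]]), 'R': array([[-0.64554229,  0.76354831,  0.01640555],
       [ 0.56753128,  0.4939726 , -0.65871035],
       [-0.51106106, -0.41591472, -0.75221774]]), 't': array([ 0.38739191, -0.27267934,  1.57121096])}
side {'K': array([[458.74951458,   0.        , 313.67661628],
       [  0.        , 458.74951458, 244.37757929],
       [  0.        ,   0.        ,   1.        ]]), 'R': array([[ 9.88790846e-01, -1.49307253e-01,  8.90952037e-05],
       [-1.06838249e-01, -7.07955446e-01, -6.98129411e-01],
       [ 1.04298860e-01,  6.90294452e-01, -7.15971590e-01]]), 't': array([-0.58232011,  0.08078622,  1.0222551 ])}
```

View pics/scene0.png

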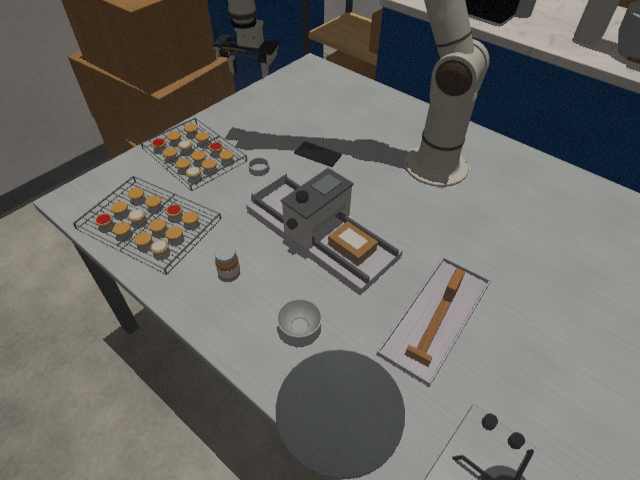

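View pics/side0.png

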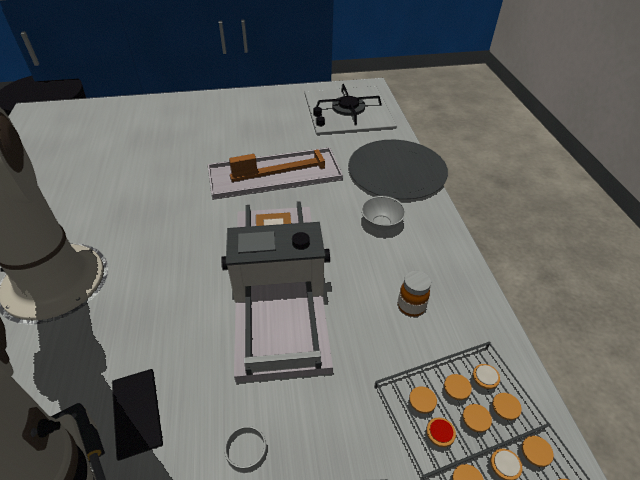

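The scene view shows the sealer at about (320,230), the carton at (353,240) before the hood, and the stick in its tray with its handle at (454,283) and head at (420,354). The side view shows the bed's far end at (283,365) and the tray at (275,172). I'll enlarge both.

Run:
```python
import cv2
a=cv2.imread("pics/scene0.png")[165:390,240:500]; cv2.imwrite("pics/sc1.png",cv2.resize(a,None,fx=2.6,fy=2.6,interpolation=cv2.INTER_CUBIC))
a=cv2.imread("pics/side0.png")[140:390,200:350]; cv2.imwrite("pics/si1.png",cv2.resize(a,None,fx=2.4,fy=2.4,interpolation=cv2.INTER_CUBIC))
```

```text
(no output)
```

View pics/sc1.png

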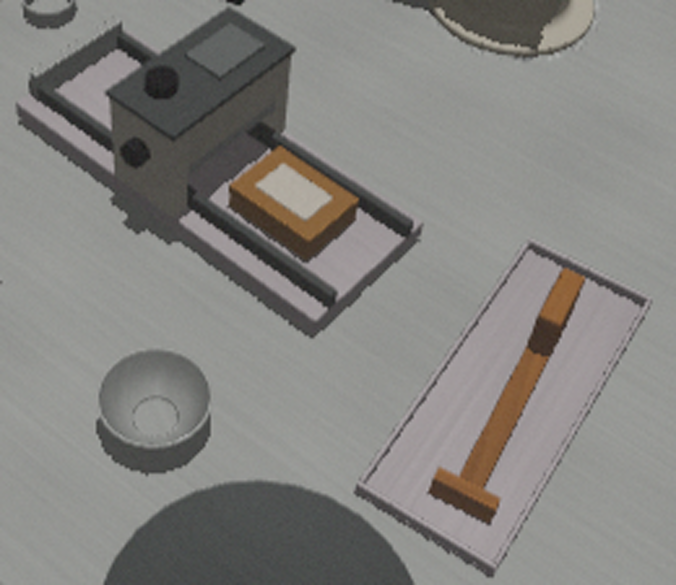

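View pics/si1.png

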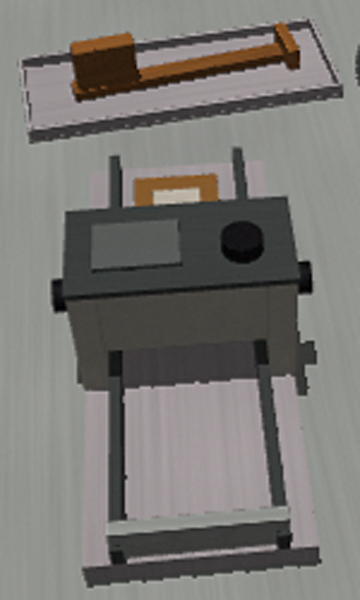

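The crops give clear corners: bed end (314,318)/(421,236), hood top (108,93),(178,137),(294,49),(228,10), carton top (230,187),(284,147),(358,198),(307,240), and tray rim and stick. Next I fit planar poses to them.

```bash
cat > h.py <<'E'
import numpy as np
from scipy.optimize import least_squares
from plant import ctrl
C={n:ctrl.calibration(n) for n in("scene","side")}
def proj(n,X):
    c=C[n]; p=(np.asarray(X)@c["R"].T+c["t"])@c["K"].T; return p[:,:2]/p[:,2:]
def pose2w(p,P):
    P=np.asarray(P,float)/1000; c,s=np.cos(p[2]),np.sin(p[2])
    return np.c_[p[0]+c*P[:,0]-s*P[:,1],p[1]+s*P[:,0]+c*P[:,1],P[:,2]]
def fit(obs,p0,show=True):  # obs: {cam:[(u,v,x,y,z mm)...]} full-image pixels
    f=lambda p:np.concatenate([(proj(n,pose2w(p,np.array(o)[:,2:]))-np.array(o)[:,:2]).ravel() for n,o in obs.items()])
    r=least_squares(f,p0,loss="soft_l1"); 
    if show: print(np.round(r.x,4),"res",np.round(f(r.x).reshape(-1,2),1).tolist())
    return r.x
E
cat > m.py <<'E'
from h import *
sc=lambda L:[(u/2.6+240-.3,v/2.6+165-.3,x,y,z) for u,v,x,y,z in L]
si=lambda L:[(u/2.4+200-.3,v/2.4+140-.3,x,y,z) for u,v,x,y,z in L]
y0=-np.pi/2
S=fit({"scene":sc([(314,318,-240,90,30),(421,236,-240,-90,30),(312,335,-240,90,0),(108,93,45,92,164),(178,137,-45,92,164),(294,49,-45,-92,164),(228,10,45,-92,164),(17,105,210,90,30)]),
 "side":si([(85,570,210,-90,30),(320,548,210,90,30),(65,211,-45,-92,164),(290,198,-45,92,164),(298,290,45,92,164),(63,298,45,-92,164)])},[.5,-.3,y0])
K=fit({"scene":sc([(230,187,55,40,64),(284,147,55,-40,64),(358,198,-55,-40,64),(307,240,-55,40,64),(307,258,-55,40,30)]),"side":si([(135,178,-55,-40,64),(217,175,-55,40,64)])},[.5,-.1,y0])
T=fit({"scene":sc([(531,243,-180,-70,18),(650,301,-180,70,18),(494,568,180,70,18),(357,488,180,-70,18)]),"side":si([(20,60,-180,70,18),(312,22,180,70,18),(341,88,180,-70,18),(28,130,-180,-70,18)])},[.5,.2,0])
W=fit({"scene":sc([(567,267,-35,-12,71),(585,275,-35,12,71),(538,318,35,-12,71),(560,328,35,12,71),(432,492,225,-30,5),(490,523,225,30,5),(438,468,211,-30,33),(500,500,211,30,33)]),
 "side":si([(72,42,-35,12,71),(77,55,-35,-12,71),(134,48,35,-12,71),(130,34,35,12,71)])},[.4,.2,0])
c,s=np.cos(S[2]),np.sin(S[2]); R=np.array([[c,s],[-s,c]])
print("carton in sealer",R@(K[:2]-S[:2]),K[2]-S[2])
c,s=np.cos(T[2]),np.sin(T[2]); R=np.array([[c,s],[-s,c]])
print("stick in tray",R@(W[:2]-T[:2]),W[2]-T[2])
E
python3 m.py
```

```text
[ 0.4963 -0.1078 -1.6145] res [[0.0, 1.3], [0.3, -5.6], [-0.1, 1.5], [-0.9, -2.5], [-3.2, -2.6], [-1.0, -3.3], [0.0, -2.8], [-1.5, -0.6], [-0.7, 0.2], [0.5, -0.2], [0.0, -1.2], [-1.2, -2.5], [0.9, -8.3], [-0.4, -4.0]]
[ 0.4984  0.0243 -1.6529] res [[-0.1, -1.3], [-1.0, -0.5], [0.4, 0.7], [0.3, 0.5], [-0.7, 1.6], [-0.3, 0.1], [-0.5, -0.2]]
[0.5248 0.3152 0.083 ] res [[-0.9, -2.0], [1.3, -0.5], [0.0, 0.9], [-1.0, -1.5], [-0.8, -1.5], [0.4, -2.3], [1.3, -1.7], [-0.2, 0.1]]
[0.4414 0.3067 0.1645] res [[-1.9, -0.1], [0.1, 0.7], [-0.5, -0.9], [0.3, -0.6], [-1.7, 1.0], [-0.3, 1.2], [0.3, -0.2], [0.4, -0.4], [-1.3, 0.1], [-1.7, -0.3], [0.4, -2.2], [0.1, -1.3]]
carton in sealer [-0.13204752 -0.00370746] -0.03835973910171253
stick in tray [-0.08382816 -0.00151423] 0.08154706684733469
```

```bash
cat >> h.py <<'E'
from scipy.spatial.transform import Rotation as Ro
def st():
    s=ctrl.sense(); R=Ro.from_euler("xyz",s["tool_rot"]).as_matrix(); return s,R
def goal(target,zdir=None):
    "rows units: shift in tool axes to world target (m), turn about tool x so that tool z heads along +-zdir (world angle)"
    s,R=st(); d=R.T@(np.array(target)-s["tool_pos"])
    print("t",round(s["t"],2),"pos",np.round(s["tool_pos"],4),"w",round(s["grip_width"],4),"q",np.round(s["joint_pos"],2),"F",np.round(s["ft_force"],1))
    print("shift mm tool axes",np.round(d*1000,1))
    if zdir is not None:
        zt=np.array([np.cos(zdir),np.sin(zdir),0]); v=R.T@zt; a=np.arctan2(-v[1],v[2]); print("turn deg",np.degrees(a), "alt",np.degrees((a+2*np.pi)%(2*np.pi)-np.pi))
    return R
E
cat >> m.py <<'E'
y0=-1.6
S=fit({"scene":sc([(314,318,-240,90,30),(421,226,-240,-90,30),(312,335,-240,90,0),(17,105,210,90,30)]),
 "side":si([(85,570,210,-90,30),(320,548,210,90,30),(121,157,-240,-58,50),(234,150,-240,58,50)])},[.5,-.1,y0])
print(goal([.4414,.3067,.15],.1645+np.pi/2))
E
python3 m.py | tail -8
```

```text
stick in tray [-0.08382816 -0.00151423] 0.08154706684733469
[ 0.4968 -0.1078 -1.6174] res [[-0.3, 1.5], [0.2, -1.5], [-0.5, 1.7], [-1.5, -0.6], [-0.8, 0.1], [0.4, -0.1], [-0.6, -0.5], [-0.5, -0.7]]
t 0.1 pos [ 0.2765 -0.5876  0.2478] w 0.0917 q [ 1.39  0.5  -0.43  1.55  0.22  1.14 -0.21] F [-0.4 -0.4 -0.2]
shift mm tool axes [  99.1  530.1 -738.8]
turn deg -164.22233205026743 alt 15.777667949732582
[[-7.04224655e-04  9.04806245e-01  4.25822926e-01]
 [ 1.62795066e-03  4.25823504e-01 -9.04804782e-01]
 [-9.99998427e-01  5.60328756e-05 -1.77285533e-03]]
```

Request:
jog_arm(commands=[[1,[0,0,0],-0.115],[1,[0,0,0],-0.115],[1,[0,0,0],-0.115],[1,[0,0,0],-0.115],[1,[0,0,0],-0.115],[1,[0,0,0],-0.115],[1,[0,0,0],-0.115],[1,[0,0,0],-0.115],[1,[0,0,0],-0.115],[1,[0,0,0],-0.115]])

```text
t: 1.35
tool_pos: [0.2741, -0.5844, 0.2417]
tool_rot: [1.307, 1.558, 2.042]
ft_force: [-0.4, -0.2, -0.1]
grip_width: 0.0921
```

Run:
```python
from h import *
goal([.5,-.08,.25],.1645+np.pi/2);goal([.4414,.3067,.25])
```

```text
t 1.35 pos [ 0.2741 -0.5844  0.2417] w 0.0921 q [ 1.65  0.61 -0.82  1.55  0.46  1.2   1.48] F [-0.4 -0.2 -0.1]
shift mm tool axes [ -3.8 222.9 505.8]
turn deg -57.32473436900926 alt 122.67526563099074
t 1.35 pos [ 0.2741 -0.5844  0.2417] w 0.0921 q [ 1.65  0.61 -0.82  1.55  0.46  1.2   1.48] F [-0.4 -0.2 -0.1]
shift mm tool axes [  1.  549.1 721.6]
```

Request:
jog_arm(commands=[[1,[-0.002,0.047,0.105],0],[1,[-0.002,0.047,0.105],0],[1,[-0.002,0.047,0.105],0],[1,[-0.002,0.047,0.105],0],[1,[-0.002,0.047,0.105],0],[1,[-0.002,0.047,0.105],0],[1,[-0.002,0.047,0.105],0],[1,[-0.002,0.047,0.105],0],[1,[-0.002,0.047,0.105],0],[1,[-0.002,0.047,0.105],0]])

```text
t: 2.6
tool_pos: [0.5093, -0.0496, 0.2537]
tool_rot: [1.379, 1.556, 2.101]
ft_force: [0.4, -1.4, -0.7]
grip_width: 0.0918
```

Run:
```python
from h import *
print(goal([.4414,.3067,.15],.1645+np.pi/2)[:,0])
```

```text
t 2.6 pos [ 0.5093 -0.0496  0.2537] w 0.0918 q [ 0.89  0.39 -1.03  1.87  0.35  1.1   0.45] F [ 0.4 -1.4 -0.7]
shift mm tool axes [108.6 310.8 184. ]
turn deg -58.087830645083635 alt 121.91216935491637
[-0.00740094  0.01263169 -0.99989283]
```

Request:
jog_arm(commands=[[1,[0,0.065,0.039],0],[1,[0,0.065,0.039],0],[1,[0,0.065,0.039],0],[1,[0,0.065,0.039],0],[1,[0,0.065,0.039],0],[1,[0,0.065,0.039],0],[1,[0,0.065,0.039],0],[1,[0,0.065,0.039],0],[1,[0,0.065,0.039],0],[1,[0,0,0],0]])

```text
t: 3.85
tool_pos: [0.4424, 0.3011, 0.2573]
tool_rot: [1.437, 1.553, 2.167]
ft_force: [-0.4, -0.7, -0.6]
grip_width: 0.0918
```

Request:
jog_arm(commands=[[1,[0,0,0],-0.08],[1,[0,0,0],-0.08],[1,[0,0,0],-0.08],[1,[0,0,0],-0.08],[1,[0,0,0],-0.08],[1,[0,0,0],-0.08],[1,[0,0,0],-0.08],[1,[0,0,0],-0.07],[1,[0,0,0],0],[1,[0,0,0],0]])

```text
t: 5.1
tool_pos: [0.4454, 0.2875, 0.2524]
tool_rot: [1.252, 1.556, 2.989]
ft_force: [-0.6, -0.2, -0.2]
grip_width: 0.0922
```

Run:
```python
from h import *
import cv2
print(goal([.4414,.3067,.15],.1645+np.pi/2)); c=ctrl.calibration("wrist"); np.savez("w1.npz",**c); cv2.imwrite("pics/w1.png",ctrl.get_image("wrist")[:,:,::-1]);print(c["K"])
```

```text
t 5.1 pos [0.4454 0.2875 0.2524] w 0.0922 q [ 0.33  0.58 -1.28  1.82  0.58  1.21  0.61] F [-0.6 -0.2 -0.2]
shift mm tool axes [102.5  -0.7  19.1]
turn deg 0.09171685913461325 alt -179.9082831408654
[[-0.01487547 -0.9861362  -0.16526984]
 [ 0.00229044 -0.1653213   0.9862371 ]
 [-0.99988673  0.0142922   0.00471792]]
[[371.64829954   0.         319.67913457]
 [  0.         371.64829954 241.12168212]
 [  0.           0.           1.        ]]
```

View pics/w1.png

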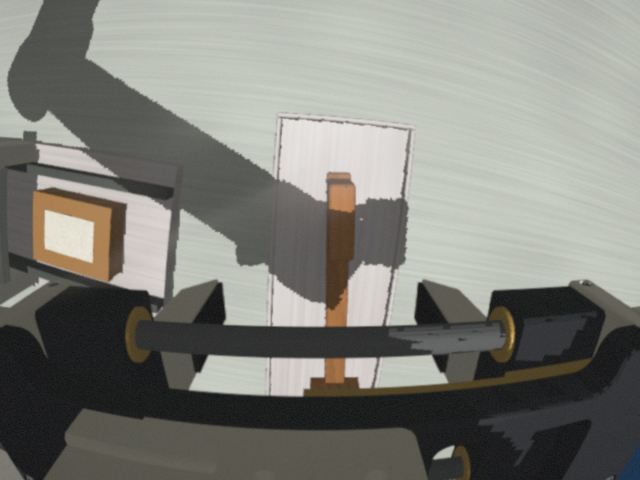

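The wrist view shows the handle top at about (327–355, 182–260), the tray's rear rim corners at (279,116) and (413,128), and the carton at the left. I'll check these against the fits.

```bash
cat >> h.py <<'E'
def wray(c,u,v,z):
    K=c["K"]; d=np.array([u-K[0,2],v-K[1,2]]); r=np.hypot(*d); th=r/K[0,0]
    ray=np.r_[np.sin(th)*d/r,np.cos(th)]; R=c["R"]; o=-R.T@c["t"]; w=R.T@ray
    return (o+w*(z-o[2])/w[2])[:2]
def wproj(c,X):
    p=np.asarray(X)@c["R"].T+c["t"]; r=np.hypot(p[:,0],p[:,1]); th=np.arctan2(r,p[:,2])
    return c["K"][:2,2]+c["K"][0,0]*(th/r)[:,None]*p[:,:2]
E
python3 - <<'E'
from h import *
c=np.load("w1.npz"); print("cam",-c["R"].T@c["t"])
W=[.4414,.3067,.1645];T=[.5248,.3152,.083];S=[.4968,-.1078,-1.6174];K=[.4984,.0243,-1.6529]
def pr(n,p,P): print(n,np.round(wproj(c,pose2w(p,P))).tolist())
pr("handle top",W,[(-35,-12,71),(-35,12,71),(35,-12,71),(35,12,71)])
pr("handle bot back, blade end",W,[(-35,-12,19),(-35,12,19),(-40,-12,19),(-40,12,19)])
pr("head",W,[(211,-30,33),(211,30,33)])
pr("tray",T,[(-180,-70,18),(-180,70,18)])
pr("bed",S,[(-240,90,30),(-240,-90,30),(-240,58,50),(-240,-58,50)])
pr("carton top",K,[(-55,40,64),(-55,-40,64),(55,40,64),(55,-40,64)])
E
```

```text
cam [0.37359054 0.27531629 0.39097887]
handle top [[327.0, 183.0], [355.0, 184.0], [327.0, 260.0], [353.0, 260.0]]
handle bot back, blade end [[326.0, 177.0], [350.0, 178.0], [326.0, 172.0], [350.0, 173.0]]
head [[309.0, 389.0], [359.0, 389.0]]
tray [[277.0, 112.0], [416.0, 125.0]]
bed [[161.0, 321.0], [176.0, 166.0], [156.0, 304.0], [164.0, 199.0]]
carton top [[107.0, 280.0], [112.0, 208.0], [33.0, 254.0], [35.0, 187.0]]
```

Request:
jog_arm(commands=[[1,[0.045,-0.001,0.01],0],[1,[0.05,-0.001,0.01],0],[1,[0.05,-0.001,0.01],0],[1,[0.05,-0.001,0.0075],0],[1,[0.05,0,0],0],[1,[0.05,0,0],0],[1,[0.03,0,0],0],[1,[0.03,0,0],0],[1,[0.02,0,0],0],[1,[0,0,0],0]])

```text
t: 6.4
tool_pos: [0.4386, 0.3068, 0.0513]
tool_rot: [1.511, 1.553, -3.039]
ft_force: [-0.1, -0.3, -0.3]
grip_width: 0.0917
```

Run:
```python
from h import *
print(goal([.4414,.3067,.053],.1645+np.pi/2)[:,0])
```

```text
t 6.4 pos [0.4386 0.3068 0.0513] w 0.0917 q [ 0.09  0.82 -0.99  1.94  0.87  0.91  0.37] F [-0.1 -0.3 -0.3]
shift mm tool axes [-1.8 -2.8 -0.5]
turn deg -0.12368889546187775 alt 179.8763111045381
[-0.01734332 -0.00178504 -0.999848  ]
```

Request:
jog_arm(commands=[[0.9,[0,-0.005,0],0],[0.7,[0,0,0],0],[0.5,[0,0,0],0],[0.3,[0,0,0],0],[0.1,[0,0,0],0],[0,[0,0,0],0],[0,[0,0,0],0],[0,[0,0,0],0],[0,[0,0,0],0],[0,[0,0,0],0]], force=50)

```text
t: 7.65
tool_pos: [0.4428, 0.3079, 0.0533]
tool_rot: [1.419, 1.557, -3.132]
ft_force: [-0.4, -0.5, -0.0]
grip_width: 0.0236
```

Run:
```python
from h import *
s,R=st();print(R[:,0]);np.savez("grasp.npz",p=s["tool_pos"],R=R)
print(goal([.4414,.3067,.2])[:,0])
```

```text
[-1.38359497e-02 -1.28968005e-04 -9.99904270e-01]
t 7.65 pos [0.4428 0.3079 0.0533] w 0.0236 q [ 0.09  0.82 -0.99  1.94  0.87  0.91  0.38] F [-0.4 -0.5 -0. ]
shift mm tool axes [-146.6    3.6   -0.6]
[-1.38359497e-02 -1.28968005e-04 -9.99904270e-01]
```

Request:
jog_arm(commands=[[0,[-0.03,0,0],0],[0,[-0.05,0,0],0],[0,[-0.05,0,0],0],[0,[-0.05,0,0],0],[0,[-0.05,0,0],0],[0,[-0.03,0,0],0.05],[0,[0,0,0],0.09],[0,[0,0,0],0.09],[0,[0,0,0],0.09],[0,[0,0,0],0.09]])

```text
t: 8.9
tool_pos: [0.4422, 0.309, 0.1946]
tool_rot: [1.958, 1.557, 3.03]
ft_force: [-0.7, -1.0, -1.3]
grip_width: 0.0238
```

Request:
jog_arm(commands=[[0,[0,0,0],0.09],[0,[0,0,0],0.09],[0,[0,0,0],0.09],[0,[0,0,0],0.09],[0,[0,0,0],0.09],[0,[0,0,0],0.09],[0,[0,0,0],0.09],[0,[0,0,0],0.06],[0,[0,0,0],0],[0,[0,0,0],0]])

```text
t: 10.15
tool_pos: [0.4377, 0.3122, 0.2022]
tool_rot: [2.731, 1.557, 2.693]
ft_force: [0.3, 0.0, -0.9]
grip_width: 0.0235
```

```bash
cat >> h.py <<'E'
S=np.array([.4968,-.1078,-1.6174])
def stick():
    "world pose of stick by rigid grasp"
    g=np.load("grasp.npz"); s,R=st()
    p0=np.array([.4414,.3067,.005]); Rs=Ro.from_euler("z",.1645).as_matrix()
    Rg=g["R"].T@Rs; pg=g["R"].T@(p0-g["p"])
    Rw=R@Rg; pw=s["tool_pos"]+R@pg; f=pw+Rw@[.225,0,.014]
    c,sn=np.cos(S[2]),np.sin(S[2]); A=np.array([[c,sn],[-sn,c]])
    print("stick org",np.round(pw,4),"face",np.round(f,4),"yaw rel sealer deg",np.degrees(np.arctan2(Rw[1,0],Rw[0,0])-S[2]),"pitch up",Rw[2,0],"roll",Rw[2,1])
    print("in sealer: org",np.round(A@(pw[:2]-S[:2]),4),"face",np.round(A@(f[:2]-S[:2]),4),"underside z at head",(f-Rw@[0,0,.014])[2])
    return pg,Rg,A
def tcp_for(sx,sy,z):
    "tool shift (mm, tool axes) to bring stick origin to sealer (sx,sy), height z, keeping orientation"
    pg,Rg,A=stick(); s,R=st(); t=np.r_[S[:2]+A.T@[sx,sy],z]-R@pg
    return goal(t)
E
python3 - <<'E'
from h import *
tcp_for(-.43,0,.036)
E
```

```text
stick org [0.4361 0.3135 0.1539] face [0.4285 0.0888 0.1697] yaw rel sealer deg 0.6887681582212309 pitch up 0.008257222475671285 roll -0.014456841162603927
in sealer: org [-0.418  -0.0803] face [-0.1932 -0.0774] underside z at head 0.15573702043268112
t 10.15 pos [0.4377 0.3122 0.2022] w 0.0235 q [-0.02  0.44 -0.8   1.86  0.35  1.   -1.01] F [ 0.3  0.  -0.9]
shift mm tool axes [116.9  10.6  81.8]
```

Request:
jog_arm(commands=[[0,[0,0.005,0.03],0],[0,[0,0.005,0.03],0],[0,[0,0.005,0.03],0],[0,[0,0.005,0.03],0],[0,[0.02,0,0.03],0],[0,[0.03,0,0.01],0],[0,[0.04,0,0],0],[0,[0.03,0,0],0],[0,[0.02,0,0],0],[0,[0,0,0],0]])

```text
t: 11.4
tool_pos: [0.5222, 0.3188, 0.1232]
tool_rot: [2.927, 1.553, 2.89]
ft_force: [-0.9, 0.5, -1.6]
grip_width: 0.0239
```

Run:
```python
from h import *
import cv2
tcp_for(-.43,0,.036)
c=ctrl.calibration("wrist"); np.savez("w2.npz",**c); a=ctrl.get_image("wrist")[:,:,::-1]; cv2.imwrite("pics/w2.png",a)
b=ctrl.get_image("scene")[:,:,::-1]; cv2.imwrite("pics/sc2.png",b)
cv2.imwrite("pics/both.png",np.hstack([cv2.resize(a[:,:],(400,300)),b[150:375,220:520].copy()[:, :]]) if 0 else cv2.resize(b[150:360,240:520],None,fx=2.8,fy=2.8,interpolation=cv2.INTER_CUBIC))
```

```text
stick org [0.5204 0.32   0.0749] face [0.5132 0.0953 0.0911] yaw rel sealer deg 0.7664834093937618 pitch up 0.009904067408100382 roll -0.019129838028007214
in sealer: org [-0.4285  0.0037] face [-0.2036  0.0069] underside z at head 0.07708447824230863
t 11.4 pos [0.5222 0.3188 0.1232] w 0.0239 q [-0.08  0.66 -0.69  1.73  0.48  0.95 -1.  ] F [-0.9  0.5 -1.6]
shift mm tool axes [38.9  1.4 -3. ]
```

View pics/both.png

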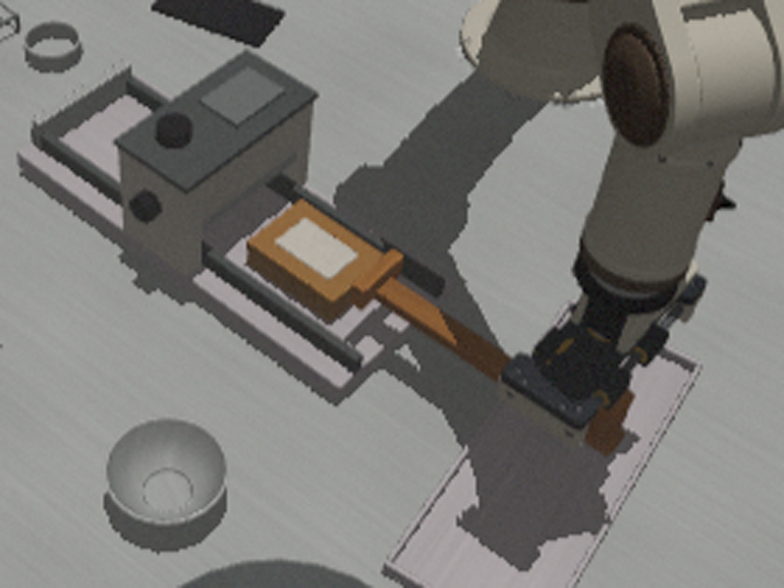

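View pics/w2.png

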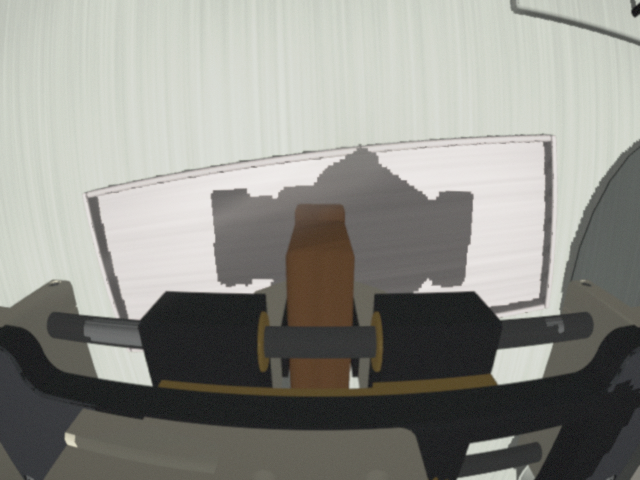

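Scene crop: the stick lines up with the rails, with its head at (380,280) just behind the carton's rear edge. Wrist: the handle is held straight between the pads. Lowering it onto the bed behind the carton.

Request:
jog_arm(commands=[[0,[0,0.006,-0.006],0],[0,[0.016,0.004,-0.004],0],[0,[0.016,0,0],0],[0,[0.016,0,0],0],[0,[0.014,0,0],0],[0,[0.01,0,0],0],[0,[0.006,0,0],0],[0,[0,0,0],0],[0,[0,0,0],0],[0,[0,0,0],0]])

```text
t: 12.75
tool_pos: [0.5185, 0.3259, 0.0847]
tool_rot: [2.653, 1.557, 2.616]
ft_force: [-0.6, -0.0, -1.5]
grip_width: 0.0237
```

Run:
```python
from h import *
tcp_for(-.141,-.001,.031)
```

```text
stick org [0.5169 0.3272 0.0363] face [0.5096 0.1025 0.0519] yaw rel sealer deg 0.7436152678814408 pitch up 0.007161761103485959 roll -0.01427974845899637
in sealer: org [-4.355e-01 -2.000e-04] face [-0.2106  0.003 ] underside z at head 0.03794776028316427
t 12.75 pos [0.5185 0.3259 0.0847] w 0.0237 q [-0.12  0.7  -0.66  1.75  0.53  0.88 -1.05] F [-0.6 -0.  -1.5]
shift mm tool axes [   3.5 -294.5   -3.6]
```

Request:
jog_arm(commands=[[0,[0.006,-0.006,0],0],[0,[0.003,-0.012,0],0],[0,[0,-0.016,0],0],[0,[0,-0.016,0],0],[0,[0,-0.016,0],0],[0,[0,-0.02,0],0],[0,[0,-0.02,0],0],[0,[0,-0.02,0],0],[0,[0,-0.02,0],0],[0,[0,-0.02,0],0]])

```text
t: 14.0
tool_pos: [0.5158, 0.2394, 0.0806]
tool_rot: [2.343, 1.557, 2.307]
ft_force: [-0.2, 1.9, -0.3]
grip_width: 0.0236
```

Run:
```python
from h import *
tcp_for(-.141,-.001,.031)
```

```text
stick org [0.5144 0.2409 0.0322] face [0.5072 0.0161 0.0471] yaw rel sealer deg 0.786266568179207 pitch up 0.00365111180604519 roll -0.011838063304416573
in sealer: org [-0.3491  0.0013] face [-0.1242  0.0046] underside z at head 0.03305348747535682
t 14.0 pos [0.5158 0.2394 0.0806] w 0.0236 q [ 0.04  0.65 -0.67  1.87  0.52  0.81 -0.94] F [-0.2  1.9 -0.3]
shift mm tool axes [  -0.8 -208.1   -4.5]
```

Request:
jog_arm(commands=[[0,[0,-0.02,-0.001],0],[0,[0,-0.02,-0.001],0],[0,[0,-0.02,-0.001],0],[0,[0,-0.02,-0.001],0],[0,[0,-0.02,-0.001],0],[0,[0,-0.02,-0.001],0],[0,[0,-0.02,-0.001],0],[0,[0,-0.02,-0.001],0],[0,[0,-0.02,-0.001],0],[0,[0,-0.02,-0.001],0]])

```text
t: 15.25
tool_pos: [0.5066, 0.1326, 0.0797]
tool_rot: [2.329, 1.557, 2.293]
ft_force: [0.1, 2.6, -0.1]
grip_width: 0.0239
```

Run:
```python
from h import *
import cv2
tcp_for(-.141,-.001,.031)
a=ctrl.get_image("side")[:,:,::-1][150:390,200:350]; b=ctrl.get_image("scene")[:,:,::-1][150:330,240:440]
f=lambda i:cv2.resize(i,None,fx=500/i.shape[0],fy=500/i.shape[0],interpolation=cv2.INTER_CUBIC)
cv2.imwrite("pics/m1.png",np.hstack([f(a),f(b)[:,:480]]))
```

```text
stick org [0.5052 0.1341 0.0313] face [ 0.498  -0.0907  0.0462] yaw rel sealer deg 0.8003485059115749 pitch up 0.0036346812058448545 roll -0.01158263823304038
in sealer: org [-0.242  -0.0029] face [-0.0171  0.0004] underside z at head 0.032156109097634916
t 15.25 pos [0.5066 0.1326 0.0797] w 0.0239 q [ 0.24  0.59 -0.68  1.98  0.51  0.76 -0.77] F [ 0.1  2.6 -0.1]
shift mm tool axes [  -0.7 -101.1    0.8]
```

View pics/m1.png

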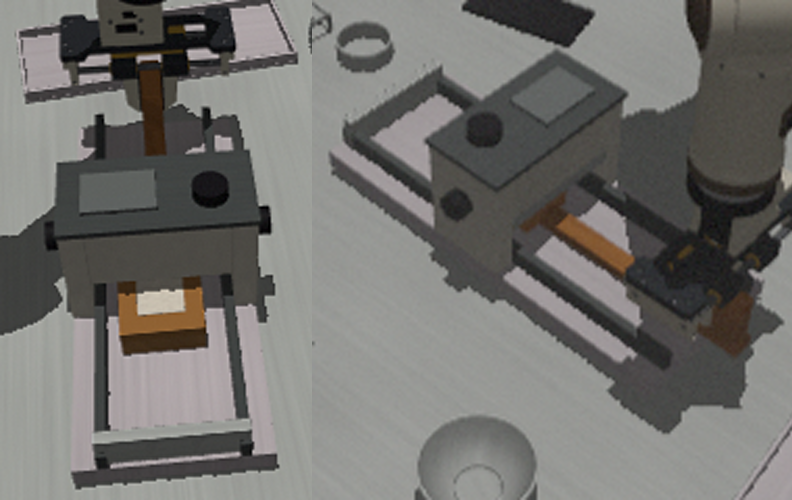

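The left view shows the carton emerging from the hood, flat and nearly square, front edge at (162,345). The right view shows the gripper well clear of the hood. I'll push on and slow down near the stop.

Request:
jog_arm(commands=[[0,[0,-0.02,0],0],[0,[0,-0.02,0],0],[0,[0,-0.02,0],0],[0,[0,-0.02,0],0],[0,[0,-0.02,0],0],[0,[0,-0.016,0],0],[0,[0,-0.014,0],0],[0,[0,-0.012,0],0],[0,[0,-0.01,0],0],[0,[0,-0.01,0],0]])

```text
t: 16.6
tool_pos: [0.5031, 0.0458, 0.0787]
tool_rot: [2.392, 1.557, 2.355]
ft_force: [-0.6, 2.9, -0.2]
grip_width: 0.0241
```

Run:
```python
from h import *
tcp_for(-.141,-.001,.031)
```

```text
stick org [0.5016 0.0473 0.0304] face [ 0.4942 -0.1776  0.0453] yaw rel sealer deg 0.7418472663419444 pitch up 0.004118276168152475 roll -0.012334580509182696
in sealer: org [-0.1551 -0.0024] face [0.0698 0.0007] underside z at head 0.03130131550428998
t 16.6 pos [0.5031 0.0458 0.0787] w 0.0241 q [ 0.41  0.57 -0.68  2.02  0.51  0.74 -0.61] F [-0.6  2.9 -0.2]
shift mm tool axes [ -0.8 -14.1   1.2]
```

Request:
jog_arm(commands=[[0,[-0.001,-0.006,0],0],[0,[0,-0.006,0],0],[0,[0,-0.004,0],0],[0,[0,-0.004,0],0],[0,[0,-0.004,0],0],[0,[0,-0.004,0],0],[0,[0,-0.004,0],0],[0,[0,-0.004,0],0],[0,[0,-0.004,0],0],[0,[0,-0.004,0],0]])

```text
t: 17.85
tool_pos: [0.5027, 0.0318, 0.0805]
tool_rot: [1.95, 1.549, 1.916]
ft_force: [-0.5, 7.1, 2.5]
grip_width: 0.0235
```

Run:
```python
from h import *
tcp_for(-.141,-.001,.031)
```

```text
stick org [0.5013 0.0338 0.0322] face [ 0.4946 -0.1912  0.0447] yaw rel sealer deg 0.9360429692233702 pitch up -0.006811473710665692 roll -0.010216978485151556
in sealer: org [-0.1416 -0.0021] face [0.0834 0.0017] underside z at head 0.030676221768230247
t 17.85 pos [0.5027 0.0318 0.0805] w 0.0235 q [ 0.46  0.56 -0.69  2.02  0.5   0.73 -0.57] F [-0.5  7.1  2.5]
shift mm tool axes [ 1.2 -0.7  1.1]
```

Request:
jog_arm(commands=[[0,[0,-0.004,0],0],[0,[0,-0.004,0],0],[0,[0,-0.004,0],0],[0,[0,-0.004,0],0],[0,[0,0,0],0],[0,[0,0,0],0],[0,[0,0,0],0],[0,[0,0,0],0],[0,[0,0,0],0],[0,[0,0,0],0]])

```text
t: 19.1
tool_pos: [0.5024, 0.0316, 0.0819]
tool_rot: [1.799, 1.541, 1.768]
ft_force: [0.0, 2.4, 0.4]
grip_width: 0.024
```

Run:
```python
from h import *
import cv2
tcp_for(-.43,-.001,.034)
a=ctrl.get_image("side")[:,:,::-1][240:390,200:350]; b=ctrl.get_image("scene")[:,:,::-1][150:330,240:440]
f=lambda i,h:cv2.resize(i,None,fx=h/i.shape[0],fy=h/i.shape[0],interpolation=cv2.INTER_CUBIC)
cv2.imwrite("pics/m2.png",np.hstack([f(a,450),f(b,450)[:,:340]]))
```

```text
stick org [0.5011 0.034  0.0336] face [ 0.4951 -0.1911  0.044 ] yaw rel sealer deg 1.1037695770265228 pitch up -0.015823934709431657 roll -0.00888356073781227
in sealer: org [-0.1419 -0.0023] face [0.0833 0.0022] underside z at head 0.030052064818664605
t 19.1 pos [0.5024 0.0316 0.0819] w 0.024 q [ 0.47  0.56 -0.7   2.03  0.49  0.73 -0.55] F [0.  2.4 0.4]
shift mm tool axes [  8.1 288.    6. ]
```

View pics/m2.png

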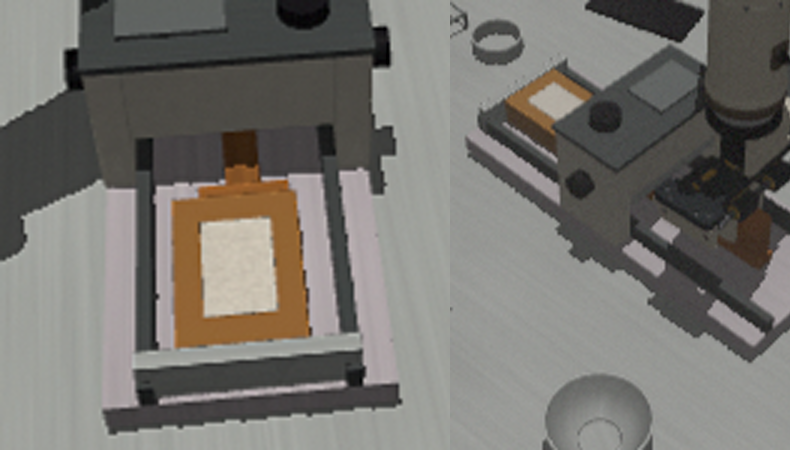

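The left crop shows the carton flat, centred between the rails, its front edge (178,347)–(309,334) against the stop, with the head square on its rear edge. The contact force rose to 7 N. Now drawing the stick straight back out.

Request:
jog_arm(commands=[[0,[-0.003,0.006,0],0],[0,[-0.002,0.02,0],0],[0,[0,0.035,0.001],0],[0,[0.001,0.045,0.001],0],[0,[0.001,0.05,0.001],0],[0,[0.001,0.05,0.001],0],[0,[0.001,0.05,0.001],0],[0,[0.001,0.05,0.001],0],[0,[0.001,0.05,0.001],0],[0,[0.001,0.05,0.001],0]])

```text
t: 20.45
tool_pos: [0.5116, 0.2461, 0.0866]
tool_rot: [1.817, 1.542, 1.787]
ft_force: [-0.2, 0.1, -1.5]
grip_width: 0.0235
```

Run:
```python
from h import *
tcp_for(-.43,-.001,.034)
```

```text
stick org [0.5102 0.2484 0.0383] face [0.5045 0.0233 0.0492] yaw rel sealer deg 1.1628333710468655 pitch up -0.01407080184255464 roll -0.009001781996254232
in sealer: org [-0.3565 -0.0032] face [-0.1313  0.0015] underside z at head 0.03517224341574951
t 20.45 pos [0.5116 0.2461 0.0866] w 0.0235 q [ 0.05  0.64 -0.68  1.88  0.51  0.8  -0.93] F [-0.2  0.1 -1.5]
shift mm tool axes [ 6.3 73.3  3.5]
```

Request:
jog_arm(commands=[[0,[0,0.04,0.001],0],[0,[-0.01,0.05,0.001],0],[0,[-0.03,0.04,0.001],0],[0,[-0.05,0,0],0],[0,[-0.05,0,0],0],[0,[-0.05,0,0],0],[0,[-0.03,0,0],-0.04],[0,[0,0,0],-0.08],[0,[0,0,0],-0.08],[0,[0,0,0],-0.08]])

```text
t: 21.7
tool_pos: [0.5062, 0.3282, 0.2024]
tool_rot: [1.379, 1.538, 1.821]
ft_force: [0.6, 0.6, -1.1]
grip_width: 0.0234
```

Request:
jog_arm(commands=[[0,[0,0,0],-0.09],[0,[0,0,0],-0.09],[0,[0,0,0],-0.09],[0,[0,0,0],-0.09],[0,[0,0,0],-0.09],[0,[0,0,0],-0.09],[0,[0,0,0],-0.09],[0,[0,0,0],-0.08],[0,[0,0,0],-0.05],[0,[0,0,0],0]])

```text
t: 22.95
tool_pos: [0.4979, 0.3398, 0.2018]
tool_rot: [0.227, 1.537, 1.914]
ft_force: [0.1, -0.0, -2.4]
grip_width: 0.0236
```

```bash
cat >> h.py <<'E'
def tray(z,yaw=.083):
    pg,Rg,A=stick(); s,R=st(); Rw=R@Rg; y=np.arctan2(Rw[1,0],Rw[0,0])
    a=yaw-y; Rn=Ro.from_euler("z",a).as_matrix()@R; t=np.array([.4421,.3083,z])-Rn@pg
    print("turn still needed deg (tool)",-np.degrees(a)); goal(t)
E
python3 - <<'E'
from h import *
tray(.02)
E
```

```text
stick org [0.4965 0.3402 0.1535] face [0.7199 0.3664 0.1688] yaw rel sealer deg 99.47987332227267 pitch up 0.006053332587188334 roll 0.03122693452546563
in sealer: org [-0.4475 -0.0212] face [-0.4841  0.2007] underside z at head 0.15485127376670507
turn still needed deg (tool) 2.054129838227491
t 22.95 pos [0.4979 0.3398 0.2018] w 0.0236 q [ 0.16  0.72 -1.15  1.71  0.68  1.16  0.52] F [ 0.1 -0.  -2.4]
shift mm tool axes [133.   56.7 -29.8]
```

Request:
jog_arm(commands=[[0,[0,0.022,-0.012],0.011],[0,[0,0.025,-0.012],0.011],[0,[0,0.025,-0.014],0],[0,[0,0.025,-0.014],0],[0,[0.03,0.012,-0.006],0],[0,[0.05,0,0],0],[0,[0.05,0,0],0],[0,[0.05,0,0],0],[0,[0.03,0,0],0],[0,[0.015,0,0],0]])

```text
t: 24.2
tool_pos: [0.4377, 0.3051, 0.0827]
tool_rot: [0.291, 1.541, 1.931]
ft_force: [-0.2, -0.4, -0.8]
grip_width: 0.0235
```

Run:
```python
from h import *
tray(.006)
```

```text
stick org [0.4363 0.3053 0.0344] face [0.6607 0.3212 0.0496] yaw rel sealer deg 96.81567873555339 pitch up 0.0053060671316168895 roll 0.02613385474274376
in sealer: org [-0.4098 -0.0797] face [-0.4362  0.1437] underside z at head 0.03556155055558671
turn still needed deg (tool) -0.6100647484917979
t 24.2 pos [0.4377 0.3051 0.0827] w 0.0235 q [ 0.14  0.76 -1.03  1.96  0.81  0.9   0.33] F [-0.2 -0.4 -0.8]
shift mm tool axes [28.4 -6.2  1.8]
```

Request:
jog_arm(commands=[[0,[0.012,-0.006,0.002],0],[0,[0.012,-0.006,0.002],0],[0,[0.012,0,0],0],[0,[0.01,0,0],0],[0,[0.006,0,0],0],[0,[0.004,0,0],0],[0,[0,0,0],0],[0,[0,0,0],0],[0,[0,0,0],0],[0,[0,0,0],0]])

```text
t: 25.45
tool_pos: [0.4449, 0.3095, 0.0545]
tool_rot: [0.189, 1.54, 1.829]
ft_force: [-1.1, -0.0, -1.9]
grip_width: 0.0239
```

Run:
```python
from h import *
tray(.006)
```

```text
stick org [0.4436 0.3098 0.0061] face [0.668  0.3255 0.0219] yaw rel sealer deg 96.76664453694572 pitch up 0.008027540536861314 roll 0.02779540304586433
in sealer: org [-0.4147 -0.0726] face [-0.4408  0.1508] underside z at head 0.007929881719421586
turn still needed deg (tool) -0.6590989470994592
t 25.45 pos [0.4449 0.3095 0.0545] w 0.0239 q [ 0.1   0.8  -0.99  1.95  0.86  0.87  0.3 ] F [-1.1 -0.  -1.9]
shift mm tool axes [ 0.1  1.6 -1.4]
```

Request:
jog_arm(commands=[[0,[0.002,0,0],0],[0,[0.002,0,0],0],[0,[0,0,0],0],[0.28,[0,0,0],0],[0.32,[0,0,0],0],[0.4,[0,0,0],0],[0.5,[0,0,0],0],[0.7,[0,0,0],0],[0.8,[0,0,0],0],[0.8,[0,0,0],0]])

```text
t: 26.7
tool_pos: [0.4455, 0.3101, 0.0539]
tool_rot: [0.134, 1.541, 1.773]
ft_force: [0.2, 0.0, 0.1]
grip_width: 0.0709
```

Request:
jog_arm(commands=[[0.8,[-0.01,0,0],0],[0.8,[-0.02,0,0],0],[0.8,[-0.04,0,0],0],[0.8,[-0.05,0,0],0],[0.8,[-0.05,0,0],0],[0.8,[-0.05,0,0],0],[0.8,[-0.05,0,0],0],[0.8,[-0.05,0,0],0],[0.8,[-0.04,0,0],0],[0.8,[0,0,0],0]])

```text
t: 27.95
tool_pos: [0.4462, 0.3061, 0.2498]
tool_rot: [-0.083, 1.539, 1.56]
ft_force: [0.1, -0.4, -0.6]
grip_width: 0.0735
```

Run:
```python
from h import *
import cv2
goal([.44,.3,.25])
a=ctrl.get_image("side")[:,:,::-1][130:390,190:370]; b=ctrl.get_image("scene")[:,:,::-1][130:390,220:500]
f=lambda i,h:cv2.resize(i,None,fx=h/i.shape[0],fy=h/i.shape[0],interpolation=cv2.INTER_CUBIC)
cv2.imwrite("pics/m3.png",np.hstack([f(a,450),f(b,450)]))
```

```text
t 27.95 pos [0.4462 0.3061 0.2498] w 0.0735 q [ 0.31  0.57 -1.26  1.82  0.58  1.16  0.5 ] F [ 0.1 -0.4 -0.6]
shift mm tool axes [-0.4  6.6 -5.6]
```

View pics/m3.png

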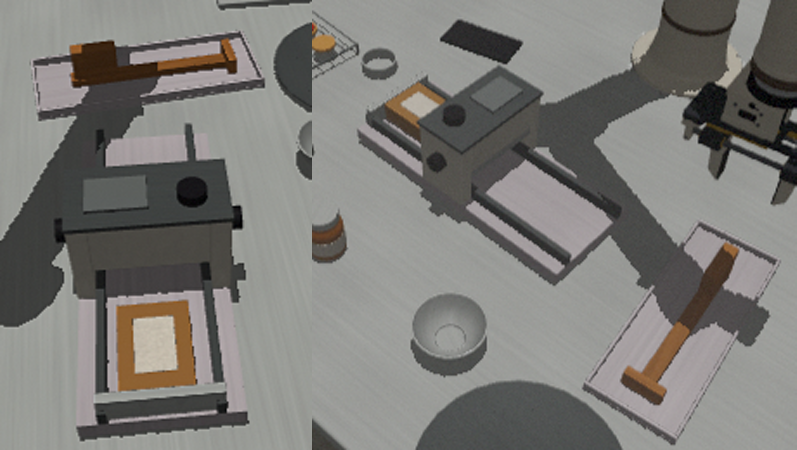

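The stick lies flat in its tray, upright, and the carton is at the stop with the bed clear. One last enlarged check that the carton sits squarely against the stop.

Run:
```python
from h import *
import cv2
a=ctrl.get_image("side")[:,:,::-1][285:385,225:340]; cv2.imwrite("pics/m4.png",cv2.resize(a,None,fx=6,fy=6,interpolation=cv2.INTER_CUBIC))
def pr(n,P): print(n,np.round((proj("side",pose2w(S,P))-[225,285]+.5)*6).tolist())
pr("carton top if at stop, y=0: rear-,rear+,front-,front+",[(84,-40,64),(84,40,64),(194,-40,64),(194,40,64)])
pr("stop top near edge",[(194,-58,66),(194,58,66)])
```

```text
carton top if at stop, y=0: rear-,rear+,front-,front+ [[208.0, 136.0], [454.0, 115.0], [215.0, 435.0], [484.0, 411.0]]
stop top near edge [[154.0, 437.0], [544.0, 402.0]]
```

View pics/m4.png

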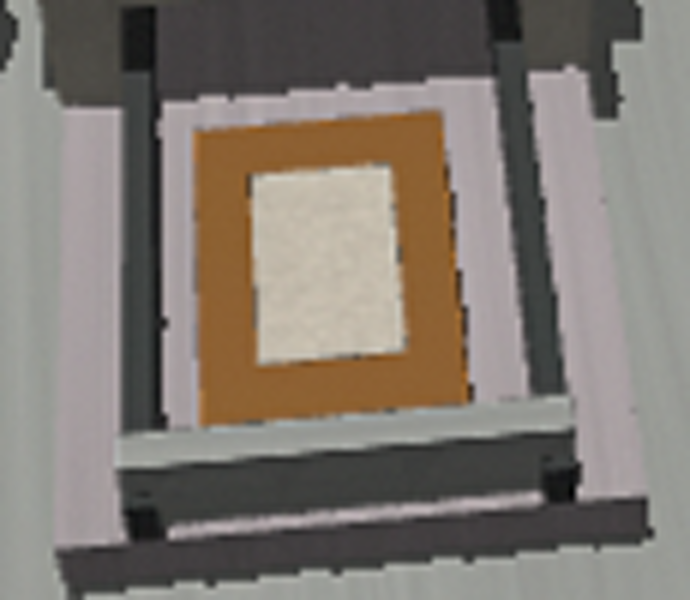

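The carton's front edge (203,427)–(469,402) meets the stop edge (120,436)–(572,397) with no gap and parallel to it. Handing in.

```bash
python3 -c "
from plant import ctrl
print(ctrl.sign_off())"
```

```text
the job is handed in; nothing more can be done
None
```

The job is done and handed in at about 28 s of the 58 s allowed. The carton is through the hood and against the stop, and the stick is back in its tray.

**Carton:** I gripped the stick by its handle and pushed the carton slowly along the bed until the wrist force rose to about 7 N at the stop. The last close-up shows its front edge flush with the stop. The two edges are parallel to within about half a degree by pixel slope, and the carton is flat and between the rails.

**Stick:** I drew it straight back out, laid it flat and upright in the tray, released it and raised the gripper about 0.2 m clear. The last pictures confirm this.

**Checks:**
- **Limits:** The gripper stayed clear of the carton and the hood. The wrist force was under 8 N at every reading.
- **Bowl, jar and cutter:** All three were still standing in their places in the last pictures I took of them. I checked them by eye and did not measure them again.
- **Bed position:** One wrist-camera estimate of the bed's entry corner differed by about 8 px from the two-camera fit. I kept the fit, and the stick and carton lined up with it.
- **Tool tilt:** The tool drifted up to about 0.03 rad off vertical during the moves. It had no visible effect.

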